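Index the mitre jig and lay the workpiece against its fence

TASK

Set the mitre jig to its next stop: pull up the sprung knob on the end of the fence, swing the fence towards the robot to the next hole (the middle one of the three) and let the pin drop fully home there. Then lay the thick offcut on the jig's board, lengthwise and flat against the middle of the fence's near long side, and let go of it. Leave the other two offcuts where they lie.

Things in the scene. Friction and masses are not known exactly. Their poses are not given: they have to be found in the camera images.
- mitre_jig: Fixed plywood board, 205 x 300 x 18 mm (its x, y, z), lying on the bench; origin at the centre of its underside, x away from the robot, z up. A steel quadrant with three holes, 22.5 degrees (0.393 rad) apart on a 200 mm radius about the fence's pivot, is let in to its top, at most 1 mm proud. The pivot is at (75, 110) mm in the board's x, y.
- fence (a joint): Angle of the fence about its vertical pivot, rad: 0 at the start (square, fence pointing along the board's -y from the pivot), growing clockwise as seen from above, i.e. as the free end swings towards the robot; 0.393 at the middle hole, 0.785 at the far hole. Light friction (about 1 N at the knob), no spring. The fence is a flat aluminium bar 30 mm wide, 232 mm long, its underside 2 mm and its top 12 mm above the board (30 mm above the bench).
- index_pin (a joint): Lift of the sprung index pin in the fence's end, m: 0 fully home in a hole, 0.016 at its upper stop. It reaches 7 to 8 mm into the plate: from about 0.009 up the fence is free to swing. The spring pushes it down with 5 N when home and 9 N fully up; let go over a hole (within about 2 mm) it snaps in, between holes it rides on the plate at about 0.008. Its side play in a hole is about 1 mm.
- pin_knob (a point): Centre of the grip of the pin's black round knob: 24 mm in diameter, 28 mm tall (14 mm above and below this point), standing on the fence's free end 200 mm from the pivot. With the pin home this point is 54 mm above the bench; below the knob is the fence, whose boss reaches 37 mm above the bench. It rises with the pin and swings with the fence.
- fence_pivot (a point): Top of the fence at the pivot axis, 30 mm above the bench. A 26 mm wide bolt head stands 10 mm above it.
- next_hole (a point): Mouth of the middle hole of the quadrant, where the pin shall end; 10 mm wide, 19 mm above the bench.
- fence_face (a point): Middle of the fence's near long side, the working side: 100 mm from the pivot along the fence, half-way up the bar (25 mm above the bench). Turns with the fence: its y points along the fence from the free end to the pivot, its -x points squarely out of this side (towards the robot).
- work_center (a point): Centre of the thick offcut, the workpiece: a loose bare wooden block 40 x 130 x 38 mm (its x, y, z; long axis y), by far the thickest of the three offcuts, about 0.12 kg. It starts lying on the bench, 19 mm half-height. On the jig's board its top is 56 mm above the bench, 26 mm above the fence, so that it can be held by its upper half with a finger over the fence.
- wide_offcut: Dark loose offcut 62 x 110 x 18 mm (x, y, z), origin at the centre of its underside; to be left alone.
- short_offcut: Loose offcut 45 x 90 x 20 mm (x, y, z), origin at the centre of its underside; to be left alone.
Mind the look-alikes: they are no part of the job. Leave any orange look-alike of the part that bears work_center alone.

How it is judged:
By the outcome, as a careful person would: the job done as asked, in the order asked, and still so for the second after the job is handed in, with the robot touching nothing.
It also fails if it takes over 58 s, if anything falls off the work surface, if the arm or the gripper's body presses on something with over 40 N, if the wrist force passes 120 N, or if a joint passes its speed limit or range.

ROBOT

A 6-joint arm with a two-finger parallel gripper is mounted at the origin on the work surface; the furniture and walls round the work are solid. World frame = base frame: x ahead of the robot, y to its left, z up, the work surface at z = 0. Lengths are in m, angles in degrees, forces in N, time in s.
With the tool pointing down it reaches from about 0.225 to 0.875 m from the base axis. Payload 3.4 kg.
Tool frame: the origin (TCP) lies at the very end of the fingers, on their centre line; the grasp point (between the pads) lies 19 mm behind it; z points along the fingers, y is the line along which they close (so a half turn about z gives the same grasp; the last joint's range is limited). The gripper opens to 85 mm and grips with 20 to 120 N. Pads are 22 mm wide; open, the fingers measure 114 mm over their backs; the gripper's body (76 mm by 85 mm) begins 54 mm behind the grasp point. The pads swing forward as they close: fully open they stand 13 mm farther back than shut.
Start: joints at [70.302, 15.808, 86.224, -0, 77.962, -6.933], TCP at [0.127, 0.561, 0.231] pointing down, gripper open.
Joint ranges: [-165.64, 165.64], [-43.16, 119.46], [12.63, 154.43], [-67.54, 247.53], [6.08, 155.33], [-154.97, 154.97]. Speed limits (degrees/s): [147.25, 147.25, 180, 180, 180, 180].

INTERFACE

Orientations are given as a 3x3 rotation matrix whose columns are the frame's x, y, z axes.
In Python, from plant import bot gives the robot as it stands.
- The arm moves only by the tool jog_arm, never from a script. Its argument "targets" is a list of rows, each an object of numbers: "dx", "dy", "dz": the shift along the tool's x, y, z scaled (see below); "ax", "ay", "az": the turn, a rotation vector about the tool's x, y, z scaled (see below); "gripper": the opening, from -1 (shut) to 1 (fully open), so that 0 is half open. A call has 1 to 20 rows; each row shifts and turns the commanded pose from where the row before left it, along the tool's axes as they then stand; what a row does not reach is not made up. The controller multiplies each number of a shift by 300 mm and each number of a turn by 0.5 rad. A row lasts 1/8 s, in which the tool goes at most 62.5 mm and 10.7 degrees, less where a joint would pass 70% of its speed; a pose out of reach is approached as far as the arm can. A call with a number of a shift or a turn outside -1 to 1 is refused whole. A call with a gripper value outside its range is refused whole. The fingers move at their own pace and stop on an object; the grip force is fixed at half the most. Time passes only in rows, so rows that do not move let the fingers close. It gives the time, the measured TCP pose, the force, the opening and the grip force at its end, in the units of the state.
- bot.state(): the state, without advancing time (a new reading comes with each control period).
- bot.snapshot(name): name is "scene" or "top"; returns (picture, depth): 400x640x3 uint8, red, green, blue; 400x640 float32, m along the optical axis (not along the pixel's ray), 0 where there is no reading.
- bot.camera_model(name): a dict with "intrinsics" (3x3 intrinsics, pixels), "dist_coeffs" ([k1, k2, p1, p2, k3] as OpenCV has them; the pictures are not rectified), "origin" and "orientation" of the camera in the world. Camera axes: x right, y down, z forward; pixel columns grow to the right and rows downward; lengths in m; the calibration is good to about 2 mm. A picture is of the moment at which its call begins. camera_model takes no time and is no camera call.
- bot.finish_job(): hands the job in; it is judged then, once.
Trained networks look in the newest picture that a camera, given by its name, has taken for a name from the list of things; names that differ only in an ending like _2 or _b are one class to them, and where a whole thing is asked for, a point or a joint stands for the part that bears it (a point fixed in the world has none). Each returns a list of dicts, best first, with "score" (0 to 1); they miss things now and then, are a little off and sometimes report something else, mostly with a low value. They report only what shows in the picture. A call takes as long as a camera call. They do not tell look-alikes from the thing itself.
- bot.masks_of(label, camera): "mask" (400x640 bool, what is visible of it) and "at" ([row, column] in pixels, amid what is visible of it).
- bot.place_of(label, camera): "at" ([row, column] in pixels: a listed point, or the origin of a listed thing).
The state is a dict: "time": time; "qpos": joint angles; "qvel": joint speeds; "joint_torque": joint torques, N m; "tool_pos": TCP position; "tool_rot": TCP orientation; "wrist_force": force on the tool from outside, world axes, zero at the start; "wrist_torque": the same for the moment, N m; "width": finger opening in m; "gripper_force": force on a finger pad.
Only numpy, scipy, OpenCV 4.12 (cv2) and the standard library are available. Lean on these libraries where they do the work, as an engineer would, in place of code of your own. Each camera call takes 0.05 s, during which the arm holds its last target. There are 200 camera calls.

## Working session

There is one attempt and no reset: what is moved stays moved. The work goes in short steps, Python scripts to look and compute and a tool call to move; the robot and the scene stay as the last step left them, time stands still between calls to the robot, and variables do not carry over. Pictures are saved under pics/ and viewed, at most 10 in all, crops included, and the job is handed in when it is done.

Besides the shell and the picture viewer there is one more tool, called as name(argument=value, ...), one argument or row to a line, values as JSON. jog_arm: Moves the arm, as the interface text tells. Shifts and turns lie within -1 to 1; 1 stands for 300 mm of shift or 0.5 rad of turn. Its arguments: {"type":"object","properties":{"targets":{"type":"array"}},"required":["targets"]}

```bash
ls; mkdir -p pics
cat > h.py <<'E'
import numpy as np, cv2
from plant import bot
def snap(n):
    p,d=bot.snapshot(n); return p,d
def ray(n,rc):
    m=bot.camera_model(n);K=np.array(m["intrinsics"],float);D=np.array(m["dist_coeffs"],float)
    u=cv2.undistortPoints(np.array([[[rc[1],rc[0]]]],float),K,D)[0,0]
    R=np.array(m["orientation"],float);return np.array(m["origin"],float),R@np.array([u[0],u[1],1.])
def at_z(n,rc,z):
    o,d=ray(n,rc);return o+d*(z-o[2])/d[2]
def at_d(n,rc,dep):
    o,d=ray(n,rc);return o+d*dep
E
python3 - <<'E'
from h import *
np.set_printoptions(precision=4,suppress=True)
for n in("scene","top"):
    p,d=snap(n);cv2.imwrite(f"pics/{n}0.png",p[:,:,::-1])
    m=bot.camera_model(n);print(n,m["origin"],np.array(m["orientation"])[:,2])
    for l,z in(("mitre_jig",0),("pin_knob",.054),("fence_pivot",.03),("next_hole",.019),("fence_face",.025),("work_center",.019),("wide_offcut",0),("short_offcut",0)):
        for r in bot.place_of(l,n)[:3]:
            print(l,round(r["score"],2),np.round(r["at"]),at_z(n,r["at"],z))
E
```

```text
pics
scene [-0.2141 -0.5416  0.5711] [ 0.675   0.5066 -0.5364]
pin_knob 0.6 [172. 332.] [0.5406 0.0043 0.054 ]
fence_pivot 0.87 [162. 274.] [0.5152 0.2149 0.03  ]
next_hole 0.69 [196. 313.] [0.4488 0.0021 0.019 ]
fence_face 0.62 [177. 300.] [0.501  0.0934 0.025 ]
work_center 0.81 [213. 404.] [ 0.5281 -0.236   0.019 ]
work_center 0.74 [278. 344.] [ 0.2437 -0.2448  0.019 ]
wide_offcut 0.79 [256. 389.] [ 0.3784 -0.278   0.    ]
wide_offcut 0.64 [212. 405.] [ 0.5626 -0.2242  0.    ]
short_offcut 0.82 [256. 464.] [ 0.4858 -0.416   0.    ]
top [ 0.1559 -0.073   1.5822] [ 0.1537 -0.0038 -0.9881]
mitre_jig 0.9 [178. 270.] [0.4443 0.0815 0.    ]
pin_knob 0.44 [142. 297.] [ 0.5485 -0.0063  0.054 ]
fence_pivot 0.89 [154. 233.] [0.5141 0.1957 0.03  ]
next_hole 0.59 [172. 294.] [0.4598 0.0053 0.019 ]
fence_face 0.62 [153. 262.] [0.5193 0.1063 0.025 ]
fence_face 0.56 [164. 428.] [ 0.4891 -0.4149  0.025 ]
work_center 0.79 [152. 372.] [ 0.5279 -0.2386  0.019 ]
work_center 0.66 [237. 370.] [ 0.2604 -0.2302  0.019 ]
wide_offcut 0.73 [171. 294.] [0.4692 0.0047 0.    ]
wide_offcut 0.67 [197. 382.] [ 0.3883 -0.2719  0.    ]
short_offcut 0.73 [163. 426.] [ 0.4993 -0.4144  0.    ]
```

Run:
```python
import cv2
a=cv2.imread("pics/scene0.png");b=cv2.imread("pics/top0.png")
cv2.imwrite("pics/sc1.png",cv2.resize(a[120:330,200:520],None,fx=2.5,fy=2.5,interpolation=2)[:600])
cv2.imwrite("pics/tp1.png",cv2.resize(b[100:300,190:456],None,fx=3,fy=3,interpolation=2)[:600])
```

```text
(no output)
```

View pics/sc1.png

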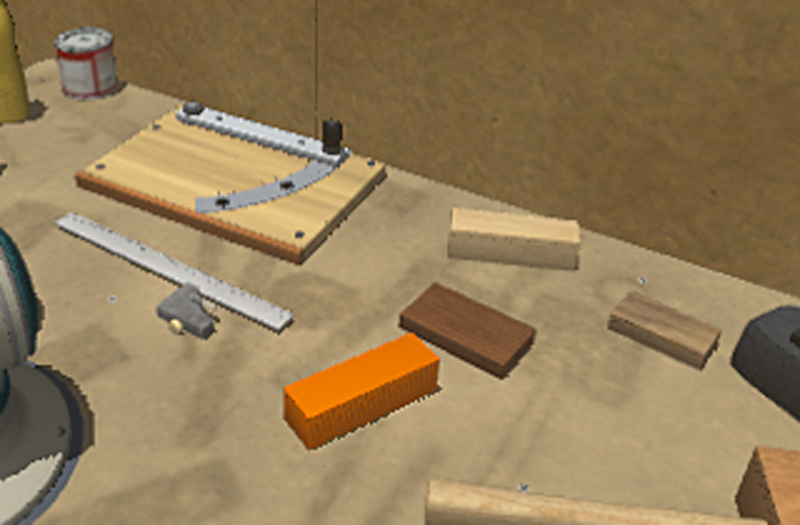

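View pics/tp1.png

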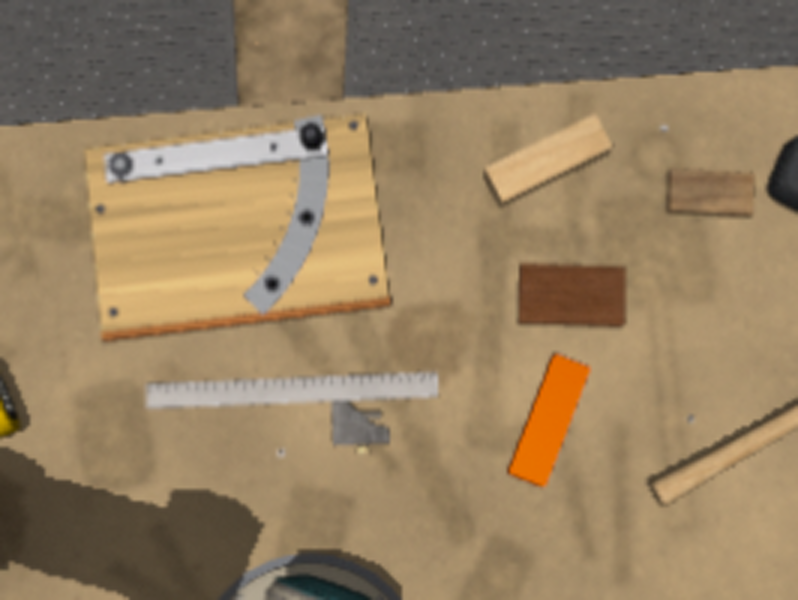

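The scene: jig at the upper left, with the knob at top px (row 145, col 294), the pivot bolt at (154, 230) and the middle hole at (172, 292). The pale block at (153, 372) is the workpiece, and the orange one at (240, 373) is the look-alike. Next I'll refine these positions.

```bash
cat > fit.py <<'E'
from h import *
from scipy.optimize import least_squares
np.set_printoptions(precision=4,suppress=True)
def proj(n,P):
    m=bot.camera_model(n);R=np.array(m["orientation"],float);o=np.array(m["origin"],float)
    Pc=(np.atleast_2d(P)-o)@R
    q=cv2.projectPoints(Pc,np.zeros(3),np.zeros(3),np.array(m["intrinsics"],float),np.array(m["dist_coeffs"],float))[0][:,0]
    return q[:,::-1]
E
python3 - <<'E'
from fit import *
T=cv2.imread("pics/top0.png");S=cv2.imread("pics/scene0.png")
tp=lambda c,r:(100+(r+.5)/3-.5,190+(c+.5)/3-.5)
sp=lambda c,r:(120+(r+.5)/2.5-.5,200+(c+.5)/2.5-.5)
a=.3927
L=[(75,110,40),(75,-90,68),(75-200*np.sin(a),110-200*np.cos(a),18.5),(75-200*np.sin(2*a),110-200*np.cos(2*a),18.5),
(102.5,150,18),(102.5,-150,18),(-102.5,-150,18),(-102.5,150,18)]
L=np.array(L)/1000
t=[tp(*p) for p in[(121,162),(312,131),(306,217),(272,284),(87,150),(366,117),(391,299),(102,333)]]
s=[sp(*p) for p in[(193,106),(333,122),(287,184),(221,202),(180,100),(386,167),(302,252),(77,175)]]
def W(v,L): c,s_=np.cos(v[2]),np.sin(v[2]);return np.c_[v[0]+c*L[:,0]-s_*L[:,1],v[1]+s_*L[:,0]+c*L[:,1],L[:,2]]
for nm,ns in(("top",("top",)),("scene",("scene",)),("both",("top","scene"))):
    f=lambda v:np.concatenate([(proj(n,W(v,L))-np.array(t if n=="top" else s)).ravel() for n in ns])
    r=least_squares(f,[.444,.08,.1],loss="soft_l1");print(nm,r.x,np.abs(f(r.x)).reshape(-1,2).max(1))
    print(W(r.x,L[:4]))
# block
p=cv2.cvtColor(T,cv2.COLOR_BGR2RGB);_,d=bot.snapshot("top")
for c in[(60,240),(60,350),(110,290),(90,330)]: print("bg",c,at_d("top",c,d[c]))
g=np.array([at_d("top",(r,c),d[r,c]) if d[r,c]>0 else [0,0,0] for r in range(132,175) for c in range(340,400)])
k=(g[:,2]>.028)&(g[:,2]<.05)
rc=np.array([(r,c) for r in range(132,175) for c in range(340,400)])[k]
print(k.sum(),g[k].mean(0))
P=np.array([at_z("top",x,.038)[:2] for x in rc],np.float32)
print(cv2.minAreaRect(P),P.mean(0))
# corner-based from picture
bt=[at_z("top",tp(*q),.038) for q in[(485,172),(596,115),(611,146)]]
print(bt)
bs=[at_z("scene",sp(*q),.038) for q in[(453,209),(575,216),(579,243),(449,234)]]
print(np.array(bs),np.mean(bs,0))
for l,n in(("work_center","top"),("work_center","scene")):
    bot.snapshot(n)
    for m in bot.masks_of(l,n): print(n,m["score"],m["at"],m["mask"].sum())
E
```

```text
top [0.4537 0.0843 0.1287] [0.1553 0.3274 0.4528 0.3166 1.3679 1.7471 1.6052 1.8474]
[[0.5139 0.203  0.04  ]
 [0.5396 0.0047 0.068 ]
 [0.4618 0.0099 0.0185]
 [0.3918 0.0446 0.0185]]
scene [0.4521 0.081  0.1384] [0.9362 0.2347 0.5752 0.8416 1.3013 2.1341 0.6392 0.9435]
[[0.5112 0.2003 0.04  ]
 [0.5388 0.0022 0.068 ]
 [0.4609 0.0067 0.0185]
 [0.3906 0.0407 0.0185]]
both [0.4535 0.0833 0.1327] [0.1606 0.2889 0.7731 0.6344 1.1068 1.8532 1.462  2.0893 1.3522 0.5371
 0.1863 0.4186 0.8859 2.3962 1.3714 1.0335]
[[0.5133 0.2022 0.04  ]
 [0.5397 0.004  0.068 ]
 [0.4619 0.0089 0.0185]
 [0.3918 0.0433 0.0185]]
bg (60, 240) [ 1.1088  0.2928 -0.6189]
bg (60, 350) [ 1.1108 -0.2119 -0.6174]
bg (110, 290) [ 0.8983  0.0635 -0.7093]
bg (90, 330) [ 0.994  -0.1225 -0.698 ]
541 [ 0.5204 -0.2387  0.0371]Traceback (most recent call last):
  File "<stdin>", line 23, in <module>
  File "h.py", line 10, in at_z
    o,d=ray(n,rc);return o+d*(z-o[2])/d[2]
        ~~~^^^^^^
  File "h.py", line 6, in ray
    m=bot.camera_model(n);K=np.array(m["intrinsics"],float);D=np.array(m["dist_coeffs"],float)
ValueError: time passes only in moves, steps and waits
```

```bash
python3 - <<'E'
s=open('h.py').read()
s=s.replace('def snap','''import pickle,os
if not os.path.exists("cam.pkl"): pickle.dump({n:bot.camera_model(n) for n in("scene","top")},open("cam.pkl","wb"))
CAM=pickle.load(open("cam.pkl","rb"))
def snap''').replace('bot.camera_model(n);K','CAM[n];K')
open('h.py','w').write(s)
s=open('fit.py').read().replace('bot.camera_model(n)','CAM[n]');open('fit.py','w').write(s)
E
python3 - <<'E'
from fit import *
tp=lambda c,r:(100+(r+.5)/3-.5,190+(c+.5)/3-.5)
sp=lambda c,r:(120+(r+.5)/2.5-.5,200+(c+.5)/2.5-.5)
C=np.array([at_z("top",tp(*q),.018) for q in[(87,150),(366,117),(391,299),(102,333)]]);print(C,C.mean(0),np.linalg.norm(C-np.roll(C,-1,0),axis=1))
p,d=snap("top")
RC=np.array([(r,c) for r in range(132,175) for c in range(340,400)])
g=np.array([at_d("top",x,d[tuple(x)]) for x in RC]);k=(g[:,2]>.025)&(g[:,2]<.05)
P=np.array([at_z("top",x,.038)[:2] for x in RC[k]],np.float32)
print("depth",cv2.minAreaRect(P),P.mean(0))
for n in("top","scene"):
    if n=="scene": snap(n)
    for m in bot.masks_of("work_center",n):
        M=m["mask"];rc=np.argwhere(M);z=.038
        Q=np.array([at_z(n,x,z)[:2] for x in rc],np.float32)
        print(n,m["score"],m["at"],M.sum(),cv2.minAreaRect(Q),Q.mean(0))
bs=np.array([at_z("scene",sp(*q),.038) for q in[(453,209),(577,217),(579,243),(449,234)]]);print(bs,bs.mean(0))
bs=np.array([at_z("top",tp(*q),.038) for q in[(485,172),(596,115),(611,146),(503,203)]]);print(bs,bs.mean(0))
E
```

```text
[[ 0.5317  0.243   0.018 ]
 [ 0.5689 -0.0498  0.018 ]
 [ 0.3763 -0.0774  0.018 ]
 [ 0.3385  0.2198  0.018 ]] [0.4538 0.0839 0.018 ] [0.2951 0.1946 0.2996 0.1945]
depth ((0.520173192024231, -0.23975242674350739), (0.040880799293518066, 0.13143397867679596), 27.346364974975586) [ 0.5204 -0.2395]
top 0.96 [151.7, 371.9] 612 ((0.5180041790008545, -0.23725180327892303), (0.04767141118645668, 0.13535702228546143), 27.509511947631836) [ 0.5173 -0.2366]
top 0.55 [240.8, 370.6] 629 ((0.2528410851955414, -0.23586730659008026), (0.04749507084488869, 0.13346269726753235), 67.81216430664062) [ 0.2507 -0.2351]
top 0.36 [198.6, 383.7] 719 ((0.379258930683136, -0.26063036918640137), (0.11322471499443054, 0.06338783353567123), 86.27967071533203) [ 0.3794 -0.2614]
top 0.22 [174.5, 271.8] 6180 ((0.44854915142059326, 0.08354680240154266), (0.20486290752887726, 0.29787155985832214), 7.646827220916748) [0.4466 0.0824]
scene 0.91 [213.9, 401.5] 1053 ((0.49951761960983276, -0.2538261115550995), (0.09009712934494019, 0.13007816672325134), 27.23051643371582) [ 0.4983 -0.2539]
scene 0.64 [276.8, 343.4] 1565 ((0.23801341652870178, -0.2510627508163452), (0.0664224773645401, 0.1464158147573471), 70.10356903076172) [ 0.2347 -0.2504]
scene 0.38 [171.3, 306.8] 686 ((0.5307343006134033, 0.09547311067581177), (0.09604308754205704, 0.23920103907585144), 8.20728588104248) [0.5143 0.0806]
[[ 0.5071 -0.1785  0.038 ]
 [ 0.5731 -0.2885  0.038 ]
 [ 0.531  -0.309   0.038 ]
 [ 0.4652 -0.198   0.038 ]] [ 0.5191 -0.2435  0.038 ]
[[ 0.5063 -0.1733  0.038 ]
 [ 0.5682 -0.2891  0.038 ]
 [ 0.5352 -0.3042  0.038 ]
 [ 0.4739 -0.1917  0.038 ]] [ 0.5209 -0.2395  0.038 ]
```

```bash
cat > mv.py <<'E'
from h import *
import sys
# usage: mv.py x y z yawY  -> world delta in tool frame, units of the moves
np.set_printoptions(precision=4,suppress=True)
s=bot.state();R=np.array(s["tool_rot"]);p=np.array(s["tool_pos"])
print(s["time"],p,"yaw(y)",np.degrees(np.arctan2(R[1,1],R[0,1])),"q",np.array(s["qpos"]),s["width"],np.array(s["wrist_force"]))
if len(sys.argv)>4:
    x,y,z,a=map(float,sys.argv[1:]);a=np.radians(a)
    G=np.array([[-np.sin(a),np.cos(a),0],[np.cos(a),np.sin(a),0],[0,0,-1]]).T
    G=np.c_[[np.sin(a),-np.cos(a),0],[np.cos(a),np.sin(a),0],[0,0,-1]]
    print("det",np.linalg.det(G),"shift",R.T@(np.array([x,y,z])-p)/.3,"turn",cv2.Rodrigues(R.T@G)[0].ravel()/.5)
E
python3 mv.py .5395 .0042 .12 7.6; python3 mv.py .5395 .0042 .12 187.6
```

```text
1.15 [0.1271 0.5608 0.2313] yaw(y) 77.23417925472337 q [70.3012 15.8075 86.2246  0.0005 77.9623 -6.933 ] 0.08539909177235942 [ 0.9367 -1.0247  0.42  ]
det -0.9999999999999999 shift [-1.7508 -1.5058  0.371 ] turn [2.5792 1.7937 0.0001]
1.15 [0.1271 0.5608 0.2313] yaw(y) 77.23417925472337 q [70.3012 15.8075 86.2246  0.0005 77.9623 -6.933 ] 0.08539909177235942 [ 0.9367 -1.0247  0.42  ]
det -0.9999999999999999 shift [-1.7508 -1.5058  0.371 ] turn [ 1.7937 -2.5792 -0.0001]
```

```bash
sed -i '/G=np.array/d' mv.py; python3 mv.py .5395 .0042 .12 7.6
```

```text
1.15 [0.1271 0.5608 0.2313] yaw(y) 77.23417925472337 q [70.3012 15.8075 86.2246  0.0005 77.9623 -6.933 ] 0.08539909177235942 [ 0.9367 -1.0247  0.42  ]
det -0.9999999999999999 shift [-1.7508 -1.5058  0.371 ] turn [2.5792 1.7937 0.0001]
```

jog_arm(
  targets=[
    {"az": 0.347},
    {"az": 0.347},
    {"az": 0.347},
    {"az": 0.347},
    {"az": 0.347},
    {"az": 0.347},
    {"az": 0.347},
    {},
    {},
  ],
)

```text
schema error: expected keys dx, dy, dz, ax, ay, az, gripper
```

```bash
python3 mv.py .5395 .0042 .11 7.6
```

```text
1.15 [0.1271 0.5608 0.2313] yaw(y) 77.23417925472337 q [70.3012 15.8075 86.2246  0.0005 77.9623 -6.933 ] 0.08539909177235942 [ 0.9367 -1.0247  0.42  ]
det -0.9999999999999999 shift [-1.7508 -1.5058  0.4043] turn [2.5792 1.7937 0.0001]
```

```bash
sed -i 's/G=np.c_\[\[np.sin(a),-np.cos(a),0\]/G=np.c_[[-np.sin(a),np.cos(a),0]/' mv.py; python3 mv.py .5395 .0042 .12 7.6
```

```text
1.15 [0.1271 0.5608 0.2313] yaw(y) 77.23417925472337 q [70.3012 15.8075 86.2246  0.0005 77.9623 -6.933 ] 0.08539909177235942 [ 0.9367 -1.0247  0.42  ]
det 0.9999999999999999 shift [-1.7508 -1.5058  0.371 ] turn [ 0.0002 -0.0001  2.4307]
```

jog_arm(
  targets=[
    {"dx": 0,"dy": 0,"dz": 0,"ax": 0,"ay": 0,"az": 0.347,"gripper": 1},
    {"dx": 0,"dy": 0,"dz": 0,"ax": 0,"ay": 0,"az": 0.347,"gripper": 1},
    {"dx": 0,"dy": 0,"dz": 0,"ax": 0,"ay": 0,"az": 0.347,"gripper": 1},
    {"dx": 0,"dy": 0,"dz": 0,"ax": 0,"ay": 0,"az": 0.347,"gripper": 1},
    {"dx": 0,"dy": 0,"dz": 0,"ax": 0,"ay": 0,"az": 0.347,"gripper": 1},
    {"dx": 0,"dy": 0,"dz": 0,"ax": 0,"ay": 0,"az": 0.347,"gripper": 1},
    {"dx": 0,"dy": 0,"dz": 0,"ax": 0,"ay": 0,"az": 0.347,"gripper": 1},
    {"dx": 0,"dy": 0,"dz": 0,"ax": 0,"ay": 0,"az": 0,"gripper": 0.3},
  ],
)

```text
time: 2.15
tool_pos: [0.1271, 0.5608, 0.2313]
tool_rot: [[-0.135, 0.991, 0.0], [0.991, 0.135, 0.0], [0.0, 0.0, -1.0]]
wrist_force: [-0.1, -0.6, -0.7]
width: 0.0699
gripper_force: 0.0
```

```bash
python3 mv.py .5395 .0042 .12 7.6
```

```text
2.15 [0.1271 0.5608 0.2313] yaw(y) 7.763131922959237 q [70.2993 15.8079 86.226   0.0003 77.9594 62.5361] 0.06987782010043461 [-0.0855 -0.5608 -0.7435]
det 0.9999999999999999 shift [-2.0241  1.1114  0.3709] turn [ 0.0001 -0.0002  0.0057]
```

jog_arm(
  targets=[
    {"dx": -0.1687,"dy": 0.0926,"dz": 0.0309,"ax": 0,"ay": 0,"az": 0,"gripper": 0.3},
    {"dx": -0.1687,"dy": 0.0926,"dz": 0.0309,"ax": 0,"ay": 0,"az": 0,"gripper": 0.3},
    {"dx": -0.1687,"dy": 0.0926,"dz": 0.0309,"ax": 0,"ay": 0,"az": 0,"gripper": 0.3},
    {"dx": -0.1687,"dy": 0.0926,"dz": 0.0309,"ax": 0,"ay": 0,"az": 0,"gripper": 0.3},
    {"dx": -0.1687,"dy": 0.0926,"dz": 0.0309,"ax": 0,"ay": 0,"az": 0,"gripper": 0.3},
    {"dx": -0.1687,"dy": 0.0926,"dz": 0.0309,"ax": 0,"ay": 0,"az": 0,"gripper": 0.3},
    {"dx": -0.1687,"dy": 0.0926,"dz": 0.0309,"ax": 0,"ay": 0,"az": 0,"gripper": 0.3},
    {"dx": -0.1687,"dy": 0.0926,"dz": 0.0309,"ax": 0,"ay": 0,"az": 0,"gripper": 0.3},
    {"dx": -0.1687,"dy": 0.0926,"dz": 0.0309,"ax": 0,"ay": 0,"az": 0,"gripper": 0.3},
    {"dx": -0.1687,"dy": 0.0926,"dz": 0.0309,"ax": 0,"ay": 0,"az": 0,"gripper": 0.3},
    {"dx": -0.1687,"dy": 0.0926,"dz": 0.0309,"ax": 0,"ay": 0,"az": 0,"gripper": 0.3},
    {"dx": -0.1687,"dy": 0.0926,"dz": 0.0309,"ax": 0,"ay": 0,"az": 0,"gripper": 0.3},
    {"dx": 0,"dy": 0,"dz": 0,"ax": 0,"ay": 0,"az": 0,"gripper": 0.3},
  ],
)

```text
time: 3.78
tool_pos: [0.5409, -0.0001, 0.1193]
tool_rot: [[-0.131, 0.991, 0.001], [0.991, 0.131, -0.001], [-0.001, 0.001, -1.0]]
wrist_force: [-0.5, 1.0, 0.2]
width: 0.0558
gripper_force: 0.0
```

```bash
python3 mv.py .5395 .0042 .043 7.6
python3 - <<'E'
from h import *
for n in("scene","top"):
    p,d=snap(n);cv2.imwrite(f"pics/{n}1.png",p[:,:,::-1])
a=cv2.imread("pics/scene1.png");b=cv2.imread("pics/top1.png")
cv2.imwrite("pics/j1.png",np.vstack([cv2.resize(a[100:200,240:400],None,fx=3,fy=3),cv2.resize(b[110:205,220:380],None,fx=3,fy=3)]))
E
```

```text
3.775 [ 0.5409 -0.0001  0.1193] yaw(y) 7.554519321767438 q [ -7.353   17.8885 100.3168  -0.0534  61.7248 -14.8822] 0.05575174793953184 [-0.4629  1.0299  0.1821]
det 0.9999999999999999 shift [ 0.0151 -0.0028  0.2543] turn [ 0.0019  0.0022 -0.0016]
```

View pics/j1.png

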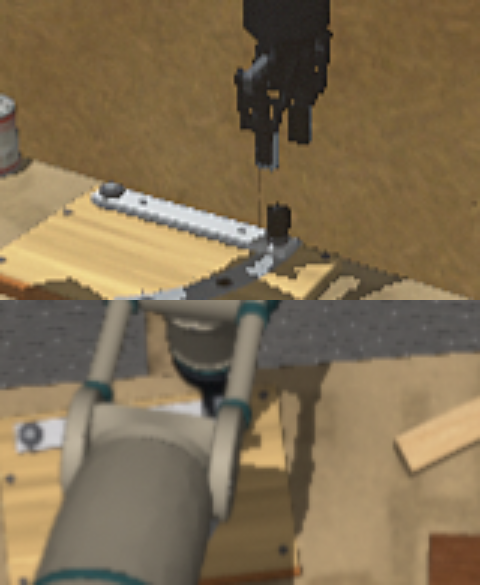

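The gripper hangs over the knob, which is upright at scene crop (278, 220). Going down.

jog_arm(
  targets=[
    {"dx": 0,"dy": 0,"dz": 0.07,"ax": 0,"ay": 0,"az": 0,"gripper": 0.3},
    {"dx": 0,"dy": 0,"dz": 0.07,"ax": 0,"ay": 0,"az": 0,"gripper": 0.3},
    {"dx": 0,"dy": 0,"dz": 0.07,"ax": 0,"ay": 0,"az": 0,"gripper": 0.3},
    {"dx": 0,"dy": 0,"dz": 0.045,"ax": 0,"ay": 0,"az": 0,"gripper": 0.3},
    {"dx": 0,"dy": 0,"dz": 0,"ax": 0,"ay": 0,"az": 0,"gripper": 0.3},
    {"dx": 0,"dy": 0,"dz": 0,"ax": 0,"ay": 0,"az": 0,"gripper": 0.3},
  ],
)

```text
time: 4.62
tool_pos: [0.5387, 0.0036, 0.0443]
tool_rot: [[-0.134, 0.991, 0.001], [0.991, 0.134, -0.0], [-0.0, 0.001, -1.0]]
wrist_force: [-0.3, 0.2, 0.7]
width: 0.0557
gripper_force: 0.0
```

```bash
python3 mv.py .5395 .0042 .043 7.6
```

```text
4.625 [0.5387 0.0036 0.0443] yaw(y) 7.699631025169897 q [ -7.0201  22.5824 105.9197   0.0113  51.4208 -14.7267] 0.05565225448648488 [-0.2526  0.1824  0.726 ]
det 0.9999999999999999 shift [0.0015 0.0028 0.0043] turn [0.0027 0.0004 0.0035]
```

jog_arm(
  targets=[
    {"dx": 0,"dy": 0,"dz": 0,"ax": 0,"ay": 0,"az": 0,"gripper": -0.2},
    {"dx": 0,"dy": 0,"dz": 0,"ax": 0,"ay": 0,"az": 0,"gripper": -0.5},
    {"dx": 0,"dy": 0,"dz": 0,"ax": 0,"ay": 0,"az": 0,"gripper": -0.8},
    {"dx": 0,"dy": 0,"dz": 0,"ax": 0,"ay": 0,"az": 0,"gripper": -0.8},
    {"dx": 0,"dy": 0,"dz": 0,"ax": 0,"ay": 0,"az": 0,"gripper": -0.8},
    {"dx": 0,"dy": 0,"dz": 0,"ax": 0,"ay": 0,"az": 0,"gripper": -0.8},
  ],
)

```text
time: 5.38
tool_pos: [0.5389, 0.0032, 0.0444]
tool_rot: [[-0.133, 0.991, 0.002], [0.991, 0.133, 0.0], [-0.0, 0.002, -1.0]]
wrist_force: [-0.5, 0.3, 5.8]
width: 0.022
gripper_force: 58.7
```

jog_arm(
  targets=[
    {"dx": 0,"dy": 0,"dz": -0.015,"ax": 0,"ay": 0,"az": 0,"gripper": -0.8},
    {"dx": 0,"dy": 0,"dz": -0.015,"ax": 0,"ay": 0,"az": 0,"gripper": -0.8},
    {"dx": 0,"dy": 0,"dz": -0.013,"ax": 0,"ay": 0,"az": 0,"gripper": -0.8},
    {"dx": 0,"dy": 0,"dz": 0,"ax": 0,"ay": 0,"az": 0,"gripper": -0.8},
    {"dx": 0,"dy": 0,"dz": 0,"ax": 0,"ay": 0,"az": 0,"gripper": -0.8},
  ],
)

```text
time: 6.0
tool_pos: [0.5379, 0.0032, 0.056]
tool_rot: [[-0.133, 0.991, -0.001], [0.991, 0.133, -0.0], [0.0, -0.001, -1.0]]
wrist_force: [1.2, -1.4, -8.9]
width: 0.0218
gripper_force: 59.0
```

```bash
python3 mv.py .4618 .0092 .0574 -14.9
python3 - <<'E'
import numpy as np
# rows for an arc in the tool frame: radius .2, total 22.5deg in 9 rows with az turning after shift
n=9;d=np.radians(22.5)/n
print(200*np.sin(d)/300, 200*(1-np.cos(d))/300, d/.5)
E
```

```text
6.0 [0.5379 0.0032 0.056 ] yaw(y) 7.6541220357828985 q [ -7.0669  21.7435 105.1594  -0.0119  53.1544 -14.7139] 0.02180503733471039 [ 1.216  -1.4238 -8.8895]
det 0.9999999999999999 shift [ 0.0536 -0.2486 -0.0043] turn [-0.002   0.0002  0.7873]
0.029079591576890666 0.0006345189454281345 0.08726646259971647
```

jog_arm(
  targets=[
    {"dx": 0.0006,"dy": -0.0291,"dz": 0,"ax": 0,"ay": 0,"az": 0.0873,"gripper": -0.8},
    {"dx": 0.0006,"dy": -0.0291,"dz": 0,"ax": 0,"ay": 0,"az": 0.0873,"gripper": -0.8},
    {"dx": 0.0006,"dy": -0.0291,"dz": 0,"ax": 0,"ay": 0,"az": 0.0873,"gripper": -0.8},
    {"dx": 0.0006,"dy": -0.0291,"dz": 0,"ax": 0,"ay": 0,"az": 0.0873,"gripper": -0.8},
  ],
)

```text
time: 6.5
tool_pos: [0.5031, 0.0017, 0.0563]
tool_rot: [[0.043, 0.999, -0.0], [0.999, -0.043, 0.0], [0.0, -0.0, -1.0]]
wrist_force: [1.3, -0.7, -7.5]
width: 0.0219
gripper_force: 59.1
```

```bash
python3 mv.py .4618 .0092 .0574 -14.9
```

```text
6.5 [0.5031 0.0017 0.0563] yaw(y) -2.4393283379291026 q [ -7.745   19.2497 109.4692   0.0186  51.2897  -5.3173] 0.02189135240174404 [ 1.2778 -0.7085 -7.4974]
det 0.9999999999999999 shift [ 0.0191 -0.1387 -0.0037] turn [-0.0003 -0.0005  0.435 ]
```

Smooth, with low forces: the fence is moving. Now the rest of the arc.

jog_arm(
  targets=[
    {"dx": 0.0006,"dy": -0.0291,"dz": 0,"ax": 0,"ay": 0,"az": 0.0873,"gripper": -0.8},
    {"dx": 0.0006,"dy": -0.0291,"dz": 0,"ax": 0,"ay": 0,"az": 0.0873,"gripper": -0.8},
    {"dx": 0.0006,"dy": -0.0291,"dz": 0,"ax": 0,"ay": 0,"az": 0.0873,"gripper": -0.8},
    {"dx": 0.0006,"dy": -0.0291,"dz": 0,"ax": 0,"ay": 0,"az": 0.0873,"gripper": -0.8},
    {"dx": 0.0006,"dy": -0.0291,"dz": 0,"ax": 0,"ay": 0,"az": 0.0873,"gripper": -0.8},
    {"dx": 0,"dy": 0,"dz": 0,"ax": 0,"ay": 0,"az": 0,"gripper": -0.8},
    {"dx": 0,"dy": 0,"dz": 0,"ax": 0,"ay": 0,"az": 0,"gripper": -0.8},
    {"dx": 0,"dy": 0,"dz": 0,"ax": 0,"ay": 0,"az": 0,"gripper": -0.8},
  ],
)

```text
time: 7.5
tool_pos: [0.4603, 0.0083, 0.0563]
tool_rot: [[0.256, 0.967, -0.001], [0.967, -0.256, 0.001], [0.0, -0.001, -1.0]]
wrist_force: [-0.0, 1.0, -8.6]
width: 0.022
gripper_force: 59.1
```

```bash
python3 mv.py .4618 .0092 .0574 -14.9
python3 - <<'E'
from h import *
# arc end from start knob grip position, about fitted pivot
c=np.array([.5133,.2022])
for k in ([.5389,.0032],[.5397,.004]):
  a=-np.radians(22.5);R=np.array([[np.cos(a),-np.sin(a)],[np.sin(a),np.cos(a)]]);print(c+R@(np.array(k)-c))
s=np.array(bot.state()["tool_pos"])[:2]
f=lambda p:np.degrees(np.arctan2(*(p-c)))
print(f(s)-f(np.array([.5389,.0032])))
E
```

```text
7.5 [0.4603 0.0083 0.0563] yaw(y) -14.84500324935102 q [ -7.6581  16.2091 114.543    0.0342  49.2846   7.1646] 0.02204566716092601 [-0.0117  1.0229 -8.6252]
det 0.9999999999999999 shift [ 0.0042  0.004  -0.0036] turn [-0.0014 -0.0007  0.0019]
[0.46079731 0.00855128]
[0.46184256 0.00898423]
-337.38947775739837
```

jog_arm(
  targets=[
    {"dx": 0,"dy": 0,"dz": 0.015,"ax": 0,"ay": 0,"az": 0,"gripper": -0.8},
    {"dx": 0,"dy": 0,"dz": 0.015,"ax": 0,"ay": 0,"az": 0,"gripper": -0.8},
    {"dx": 0,"dy": 0,"dz": 0.009,"ax": 0,"ay": 0,"az": 0,"gripper": -0.8},
    {"dx": 0,"dy": 0,"dz": 0,"ax": 0,"ay": 0,"az": 0,"gripper": -0.8},
  ],
)

```text
time: 8.0
tool_pos: [0.4608, 0.0081, 0.0448]
tool_rot: [[0.256, 0.967, 0.001], [0.967, -0.256, 0.0], [0.0, 0.001, -1.0]]
wrist_force: [0.9, 2.7, -6.1]
width: 0.0216
gripper_force: 59.5
```

jog_arm(
  targets=[
    {"dx": 0,"dy": 0,"dz": 0,"ax": 0,"ay": 0,"az": 0,"gripper": 0.3},
    {"dx": 0,"dy": 0,"dz": 0,"ax": 0,"ay": 0,"az": 0,"gripper": 0.3},
    {"dx": 0,"dy": 0,"dz": 0,"ax": 0,"ay": 0,"az": 0,"gripper": 0.3},
    {"dx": 0,"dy": 0,"dz": -0.05,"ax": 0,"ay": 0,"az": 0,"gripper": 0.3},
    {"dx": 0,"dy": 0,"dz": -0.15,"ax": 0,"ay": 0,"az": 0,"gripper": 0.6},
    {"dx": 0,"dy": 0,"dz": -0.1,"ax": 0,"ay": 0,"az": 0,"gripper": 0.6},
    {"dx": 0,"dy": 0,"dz": 0,"ax": 0,"ay": 0,"az": 0,"gripper": 0.6},
  ],
)

```text
time: 8.88
tool_pos: [0.4623, 0.0077, 0.1372]
tool_rot: [[0.256, 0.967, 0.006], [0.967, -0.256, -0.001], [0.001, 0.006, -1.0]]
wrist_force: [-0.4, -0.2, -1.0]
width: 0.0679
gripper_force: 0.0
```

```bash
python3 mv.py .520 -.2405 .12 27.4
python3 - <<'E'
from h import *
p,d=snap("scene");cv2.imwrite("pics/scene2.png",p[:,:,::-1])
cv2.imwrite("pics/j2.png",cv2.resize(p[110:230,230:390,::-1],None,fx=4,fy=4,interpolation=2))
for c in bot.place_of("pin_knob","scene")[:2]: print(c["score"],at_z("scene",c["at"],.054))
E
```

```text
8.875 [0.4623 0.0077 0.1372] yaw(y) -14.859112620812349 q [ -7.6687  10.4258 108.1471  -0.0051  61.0672   7.1927] 0.06793864174556653 [-0.3994 -0.249  -1.0445]
det 1.0 shift [-0.7506  0.3976  0.0592] turn [ 0.0124  0.0033 -1.4751]
0.43 [0.46392219 0.01012671 0.054     ]
```

View pics/j2.png

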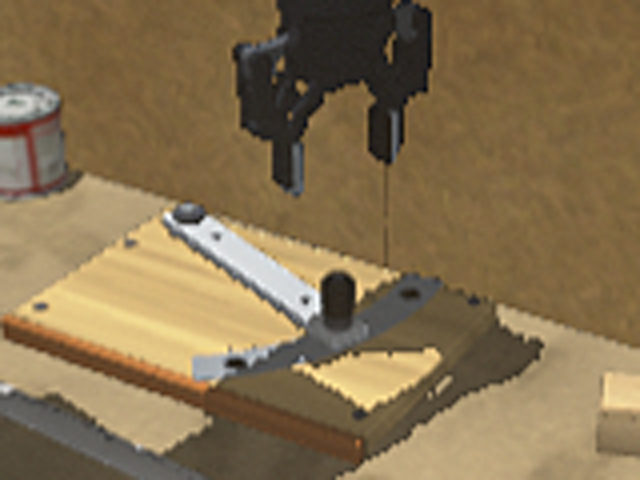

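The knob (crop 338, 300) stands in the middle hole with its holes showing free on both sides. Moving to the block next.

jog_arm(
  targets=[
    {"dx": 0,"dy": 0,"dz": 0,"ax": 0,"ay": 0,"az": -0.3688,"gripper": 0.6},
    {"dx": 0,"dy": 0,"dz": 0,"ax": 0,"ay": 0,"az": -0.3688,"gripper": 0.6},
    {"dx": 0,"dy": 0,"dz": 0,"ax": 0,"ay": 0,"az": -0.3688,"gripper": 0.6},
    {"dx": 0,"dy": 0,"dz": 0,"ax": 0,"ay": 0,"az": -0.3688,"gripper": 0.6},
    {"dx": -0.1646,"dy": -0.042,"dz": 0,"ax": 0,"ay": 0,"az": 0,"gripper": 0.6},
    {"dx": -0.1646,"dy": -0.042,"dz": 0,"ax": 0,"ay": 0,"az": 0,"gripper": 0.6},
    {"dx": -0.1646,"dy": -0.042,"dz": 0,"ax": 0,"ay": 0,"az": 0,"gripper": 0.6},
    {"dx": -0.1646,"dy": -0.042,"dz": 0,"ax": 0,"ay": 0,"az": 0,"gripper": 0.6},
    {"dx": -0.1646,"dy": -0.042,"dz": 0,"ax": 0,"ay": 0,"az": 0,"gripper": 0.6},
    {"dx": 0,"dy": 0,"dz": 0,"ax": 0,"ay": 0,"az": 0,"gripper": 0.6},
    {"dx": 0,"dy": 0,"dz": 0,"ax": 0,"ay": 0,"az": 0,"gripper": 0.6},
    {"dx": 0,"dy": 0,"dz": 0,"ax": 0,"ay": 0,"az": 0,"gripper": 0.6},
  ],
)

```text
time: 10.48
tool_pos: [0.5173, -0.2385, 0.134]
tool_rot: [[-0.461, 0.887, -0.002], [0.887, 0.461, 0.002], [0.002, -0.001, -1.0]]
wrist_force: [-0.1, 0.4, 0.1]
width: 0.0681
gripper_force: 0.0
```

```bash
python3 mv.py .520 -.2405 .012 27.4
python3 - <<'E'
from fit import *
p,d=snap("top");cv2.imwrite("pics/top3.png",p[:,:,::-1])
# knob top height & position by depth
RC=np.array([(r,c) for r in range(140,200) for c in range(260,320)])
g=np.array([at_d("top",x,d[tuple(x)]) if d[tuple(x)]>0 else [0,0,0] for x in RC]);k=(g[:,2]>.055)&(g[:,2]<.1)&(abs(g[:,0]-.46)<.03)
print("knob",k.sum(),g[k].mean(0) if k.any() else '',np.percentile(g[k][:,2],[10,50,90]) if k.any() else '')
cv2.imwrite("pics/j3.png",cv2.resize(p[120:230,210:400,::-1],None,fx=4,fy=4,interpolation=2))
E
```

```text
10.475 [ 0.5173 -0.2385  0.134 ] yaw(y) 27.46744150707771 q [-31.7665  19.4477  95.4542   0.0254  65.2301 -59.2445] 0.0681435165019221 [-0.0878  0.383   0.0691]
det 1.0 shift [-0.011   0.0054  0.4066] turn [-0.0017 -0.0044  0.0024]
knob 48 [0.4588 0.0108 0.0658] [0.0625 0.0656 0.07  ]
```

View pics/j3.png

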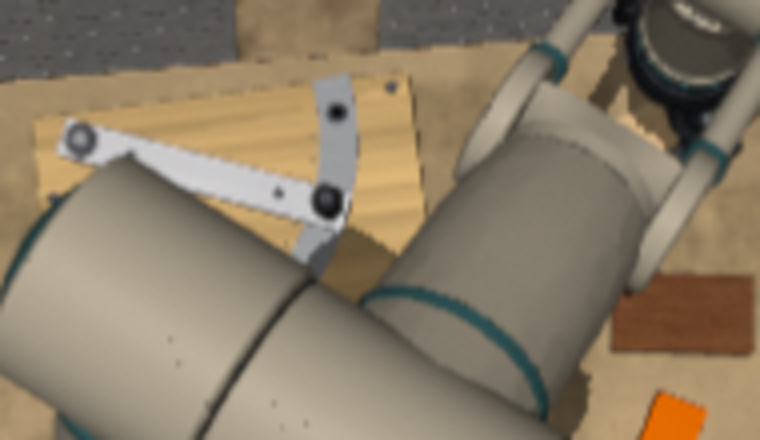

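The fence sits at the middle hole, the knob at crop (326, 202) with its top at about 66 mm, so the pin is home. Lowering on to the block.

jog_arm(
  targets=[
    {"dx": -0.011,"dy": 0.005,"dz": 0.1,"ax": 0,"ay": 0,"az": 0,"gripper": 0.6},
    {"dx": 0,"dy": 0,"dz": 0.1,"ax": 0,"ay": 0,"az": 0,"gripper": 0.6},
    {"dx": 0,"dy": 0,"dz": 0.1,"ax": 0,"ay": 0,"az": 0,"gripper": 0.6},
    {"dx": 0,"dy": 0,"dz": 0.065,"ax": 0,"ay": 0,"az": 0,"gripper": 0.6},
    {"dx": 0,"dy": 0,"dz": 0.04,"ax": 0,"ay": 0,"az": 0,"gripper": 0.6},
    {"dx": 0,"dy": 0,"dz": 0,"ax": 0,"ay": 0,"az": 0,"gripper": 0.6},
    {"dx": 0,"dy": 0,"dz": 0,"ax": 0,"ay": 0,"az": 0,"gripper": 0.6},
  ],
)

```text
time: 11.4
tool_pos: [0.5215, -0.2425, 0.0141]
tool_rot: [[-0.461, 0.888, 0.001], [0.888, 0.461, -0.001], [-0.001, 0.001, -1.0]]
wrist_force: [0.2, -0.9, -0.0]
width: 0.0681
gripper_force: 0.0
```

```bash
python3 mv.py .520 -.2405 .012 27.4
```

```text
11.4 [ 0.5215 -0.2425  0.0141] yaw(y) 27.423763213539896 q [-31.8668  27.2168 103.0372   0.0057  49.6538 -59.2942] 0.06812011637647665 [ 0.2493 -0.9323 -0.0034]
det 1.0 shift [ 0.0082 -0.0015  0.0069] turn [0.0018 0.0027 0.0008]
```

jog_arm(
  targets=[
    {"dx": 0.005,"dy": 0,"dz": 0.004,"ax": 0,"ay": 0,"az": 0,"gripper": 0.1},
    {"dx": 0,"dy": 0,"dz": 0,"ax": 0,"ay": 0,"az": 0,"gripper": -0.4},
    {"dx": 0,"dy": 0,"dz": 0,"ax": 0,"ay": 0,"az": 0,"gripper": -0.4},
    {"dx": 0,"dy": 0,"dz": 0,"ax": 0,"ay": 0,"az": 0,"gripper": -0.4},
    {"dx": 0,"dy": 0,"dz": 0,"ax": 0,"ay": 0,"az": 0,"gripper": -0.4},
  ],
)

```text
time: 12.02
tool_pos: [0.5208, -0.2412, 0.0129]
tool_rot: [[-0.46, 0.888, 0.001], [0.888, 0.46, -0.001], [-0.001, 0.001, -1.0]]
wrist_force: [-0.0, 1.3, 7.0]
width: 0.039
gripper_force: 62.0
```

jog_arm(
  targets=[
    {"dx": 0,"dy": 0,"dz": -0.05,"ax": 0,"ay": 0,"az": 0,"gripper": -0.4},
    {"dx": 0,"dy": 0,"dz": -0.15,"ax": 0,"ay": 0,"az": 0,"gripper": -0.4},
    {"dx": 0,"dy": 0,"dz": -0.15,"ax": 0,"ay": 0,"az": 0,"gripper": -0.4},
    {"dx": 0,"dy": 0,"dz": 0,"ax": 0,"ay": 0,"az": 0.246,"gripper": -0.4},
    {"dx": 0,"dy": 0,"dz": 0,"ax": 0,"ay": 0,"az": 0.246,"gripper": -0.4},
    {"dx": 0,"dy": 0,"dz": 0,"ax": 0,"ay": 0,"az": 0.246,"gripper": -0.4},
    {"dx": 0,"dy": 0,"dz": 0,"ax": 0,"ay": 0,"az": 0.246,"gripper": -0.4},
    {"dx": 0,"dy": 0,"dz": 0,"ax": 0,"ay": 0,"az": 0.246,"gripper": -0.4},
    {"dx": 0,"dy": 0,"dz": 0,"ax": 0,"ay": 0,"az": 0.246,"gripper": -0.4},
    {"dx": 0,"dy": 0,"dz": 0,"ax": 0,"ay": 0,"az": 0,"gripper": -0.4},
  ],
)

```text
time: 13.28
tool_pos: [0.52, -0.241, 0.1174]
tool_rot: [[0.256, 0.967, -0.0], [0.967, -0.256, 0.0], [0.0, -0.0, -1.0]]
wrist_force: [0.7, 0.6, -1.7]
width: 0.0387
gripper_force: 61.4
```

```bash
python3 mv.py .4504 .1155 .12 -14.9
```

```text
13.275 [ 0.52   -0.241   0.1174] yaw(y) -14.80473586508107 q [-31.8187  20.5339  96.3992  -0.0008  63.0703 -17.0136] 0.03867138737634353 [ 0.7273  0.5677 -1.6533]
det 0.9999999999999999 shift [ 1.0895 -0.528  -0.0086] turn [-0.0001 -0.      0.0033]
```

jog_arm(
  targets=[
    {"dx": 0.1211,"dy": -0.0587,"dz": 0,"ax": 0,"ay": 0,"az": 0,"gripper": -0.4},
    {"dx": 0.1211,"dy": -0.0587,"dz": 0,"ax": 0,"ay": 0,"az": 0,"gripper": -0.4},
    {"dx": 0.1211,"dy": -0.0587,"dz": 0,"ax": 0,"ay": 0,"az": 0,"gripper": -0.4},
    {"dx": 0.1211,"dy": -0.0587,"dz": 0,"ax": 0,"ay": 0,"az": 0,"gripper": -0.4},
    {"dx": 0.1211,"dy": -0.0587,"dz": 0,"ax": 0,"ay": 0,"az": 0,"gripper": -0.4},
    {"dx": 0.1211,"dy": -0.0587,"dz": 0,"ax": 0,"ay": 0,"az": 0,"gripper": -0.4},
    {"dx": 0.1211,"dy": -0.0587,"dz": 0,"ax": 0,"ay": 0,"az": 0,"gripper": -0.4},
    {"dx": 0.1211,"dy": -0.0587,"dz": 0,"ax": 0,"ay": 0,"az": 0,"gripper": -0.4},
    {"dx": 0.1211,"dy": -0.0587,"dz": 0,"ax": 0,"ay": 0,"az": 0,"gripper": -0.4},
    {"dx": 0,"dy": 0,"dz": 0,"ax": 0,"ay": 0,"az": 0,"gripper": -0.4},
    {"dx": 0,"dy": 0,"dz": 0,"ax": 0,"ay": 0,"az": 0,"gripper": -0.4},
    {"dx": 0,"dy": 0,"dz": 0,"ax": 0,"ay": 0,"az": 0,"gripper": -0.4},
  ],
)

```text
time: 14.78
tool_pos: [0.4513, 0.1148, 0.1171]
tool_rot: [[0.257, 0.966, 0.0], [0.966, -0.257, -0.0], [-0.0, 0.0, -1.0]]
wrist_force: [-0.0, -1.0, -1.2]
width: 0.0391
gripper_force: 61.3
```

```bash
python3 mv.py .4504 .1155 .034 -14.9;  python3 - <<'E'
from h import *
p,d=snap("scene");cv2.imwrite("pics/j4.png",cv2.resize(p[70:230,200:390,::-1],None,fx=3.7,fy=3.7,interpolation=2))
E
```

```text
14.775 [0.4513 0.1148 0.1171] yaw(y) -14.914090685818547 q [  5.7188  12.134  109.2378  -0.0184  58.6172  20.6425] 0.03905718977603538 [-0.007  -1.0414 -1.1723]
det 0.9999999999999999 shift [ 0.0014 -0.0036  0.2771] turn [ 0.0006  0.0004 -0.0005]
```

View pics/j4.png

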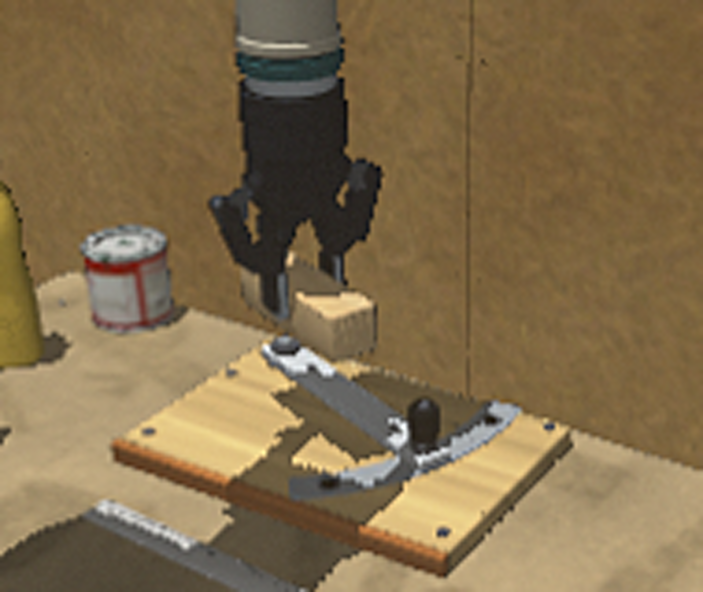

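The block is held level above the jig (crop 320, 310). Lowering it.

jog_arm(
  targets=[
    {"dx": 0.001,"dy": -0.006,"dz": 0.1,"ax": 0,"ay": 0,"az": 0,"gripper": -0.4},
    {"dx": 0,"dy": 0,"dz": 0.08,"ax": 0,"ay": 0,"az": 0,"gripper": -0.4},
    {"dx": 0,"dy": 0,"dz": 0.06,"ax": 0,"ay": 0,"az": 0,"gripper": -0.4},
    {"dx": 0,"dy": 0,"dz": 0.03,"ax": 0,"ay": 0,"az": 0,"gripper": -0.4},
    {"dx": 0,"dy": 0,"dz": 0.01,"ax": 0,"ay": 0,"az": 0,"gripper": -0.4},
    {"dx": 0,"dy": 0,"dz": 0,"ax": 0,"ay": 0,"az": 0,"gripper": -0.4},
    {"dx": 0,"dy": 0,"dz": 0,"ax": 0,"ay": 0,"az": 0,"gripper": -0.4},
  ],
)

```text
time: 15.7
tool_pos: [0.45, 0.1165, 0.0337]
tool_rot: [[0.257, 0.966, 0.001], [0.966, -0.257, 0.0], [0.001, 0.001, -1.0]]
wrist_force: [0.3, 0.4, -1.1]
width: 0.039
gripper_force: 61.3
```

jog_arm(
  targets=[
    {"dx": 0,"dy": 0,"dz": 0.005,"ax": 0,"ay": 0,"az": 0,"gripper": -0.4},
    {"dx": 0,"dy": 0,"dz": 0.004,"ax": 0,"ay": 0,"az": 0,"gripper": -0.4},
    {"dx": 0,"dy": 0,"dz": 0,"ax": 0,"ay": 0,"az": 0,"gripper": -0.4},
  ],
)

```text
time: 16.08
tool_pos: [0.4496, 0.1165, 0.0309]
tool_rot: [[0.257, 0.966, 0.001], [0.966, -0.257, 0.0], [0.0, 0.001, -1.0]]
wrist_force: [-1.6, -1.0, 4.4]
width: 0.039
gripper_force: 61.9
```

jog_arm(
  targets=[
    {"dx": 0,"dy": 0,"dz": 0,"ax": 0,"ay": 0,"az": 0,"gripper": 0.1},
    {"dx": 0,"dy": 0,"dz": 0,"ax": 0,"ay": 0,"az": 0,"gripper": 0.3},
    {"dx": 0,"dy": 0,"dz": 0,"ax": 0,"ay": 0,"az": 0,"gripper": 0.3},
    {"dx": 0,"dy": 0,"dz": 0,"ax": 0,"ay": 0,"az": 0,"gripper": 0.3},
    {"dx": 0,"dy": 0,"dz": -0.03,"ax": 0,"ay": 0,"az": 0,"gripper": 0.3},
    {"dx": 0,"dy": 0,"dz": -0.12,"ax": 0,"ay": 0,"az": 0,"gripper": 0.3},
    {"dx": 0,"dy": 0,"dz": -0.03,"ax": 0,"ay": 0,"az": 0,"gripper": 0.3},
    {"dx": 0,"dy": 0,"dz": 0,"ax": 0,"ay": 0,"az": 0,"gripper": 0.3},
  ],
)

```text
time: 17.08
tool_pos: [0.4498, 0.1165, 0.0851]
tool_rot: [[0.257, 0.966, 0.002], [0.966, -0.257, 0.0], [0.001, 0.002, -1.0]]
wrist_force: [0.2, 0.5, 0.1]
width: 0.0551
gripper_force: 0.0
```

jog_arm(
  targets=[
    {"dx": 0,"dy": -0.09,"dz": 0,"ax": 0,"ay": 0,"az": 0,"gripper": -1},
    {"dx": 0,"dy": -0.09,"dz": 0,"ax": 0,"ay": 0,"az": 0,"gripper": -1},
    {"dx": 0,"dy": 0,"dz": 0,"ax": 0,"ay": 0,"az": 0,"gripper": -1},
    {"dx": 0,"dy": 0,"dz": 0,"ax": 0,"ay": 0,"az": 0,"gripper": -1},
    {"dx": 0,"dy": 0,"dz": 0,"ax": 0,"ay": 0,"az": 0,"gripper": -1},
    {"dx": 0,"dy": 0,"dz": 0,"ax": 0,"ay": 0,"az": 0,"gripper": -1},
  ],
)

```text
time: 17.82
tool_pos: [0.398, 0.1302, 0.0843]
tool_rot: [[0.257, 0.966, 0.0], [0.966, -0.257, 0.0], [0.0, 0.0, -1.0]]
wrist_force: [-0.5, 0.0, -0.7]
width: -0.0
gripper_force: 0.0
```

```bash
python3 mv.py .40 .13 .027 -14.9;  python3 - <<'E'
from h import *
p,d=snap("scene");cv2.imwrite("pics/j5.png",cv2.resize(p[90:230,200:390,::-1],None,fx=4,fy=4,interpolation=2))
E
```

```text
17.825 [0.398  0.1302 0.0843] yaw(y) -14.909571158276172 q [  8.5734  10.789  117.161    0.002   52.0296  23.4817] -3.9127156535493714e-05 [-0.5369  0.047  -0.6698]
det 0.9999999999999999 shift [0.0011 0.0067 0.1909] turn [ 0.0006 -0.0003 -0.0003]
```

View pics/j5.png

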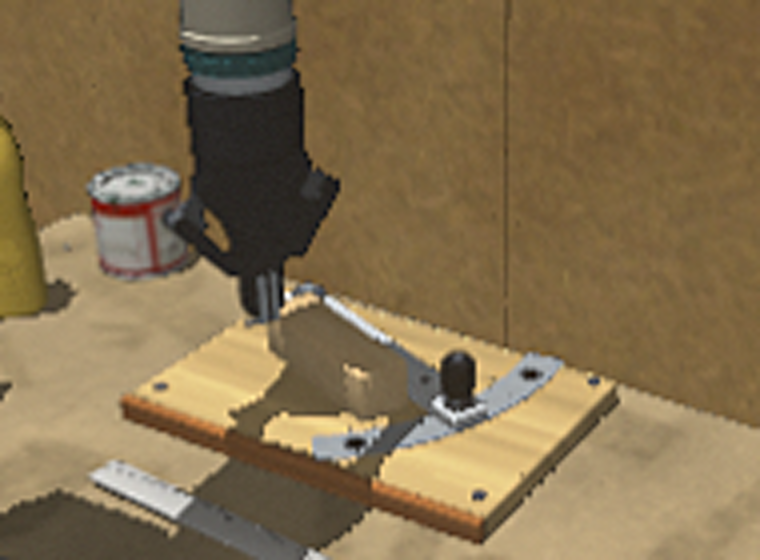

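The block lies free beside the fence in the gripper's shadow. The knuckles of the closed fingers stick out, so I'll turn 90° and push low with the flat side.

jog_arm(
  targets=[
    {"dx": 0,"dy": 0,"dz": 0,"ax": 0,"ay": 0,"az": -0.349,"gripper": -1},
    {"dx": 0,"dy": 0,"dz": 0,"ax": 0,"ay": 0,"az": -0.349,"gripper": -1},
    {"dx": 0,"dy": 0,"dz": 0,"ax": 0,"ay": 0,"az": -0.349,"gripper": -1},
    {"dx": 0,"dy": 0,"dz": 0,"ax": 0,"ay": 0,"az": -0.349,"gripper": -1},
    {"dx": 0,"dy": 0,"dz": 0,"ax": 0,"ay": 0,"az": -0.349,"gripper": -1},
    {"dx": 0,"dy": 0,"dz": 0,"ax": 0,"ay": 0,"az": -0.349,"gripper": -1},
    {"dx": 0,"dy": 0,"dz": 0,"ax": 0,"ay": 0,"az": -0.349,"gripper": -1},
    {"dx": 0,"dy": 0,"dz": 0,"ax": 0,"ay": 0,"az": -0.349,"gripper": -1},
    {"dx": 0,"dy": 0,"dz": 0,"ax": 0,"ay": 0,"az": -0.349,"gripper": -1},
    {"dx": 0,"dy": 0,"dz": 0.09,"ax": 0,"ay": 0,"az": 0,"gripper": -1},
    {"dx": 0,"dy": 0,"dz": 0.07,"ax": 0,"ay": 0,"az": 0,"gripper": -1},
    {"dx": 0,"dy": 0,"dz": 0.03,"ax": 0,"ay": 0,"az": 0,"gripper": -1},
    {"dx": 0,"dy": 0,"dz": 0,"ax": 0,"ay": 0,"az": 0,"gripper": -1},
  ],
)

```text
time: 19.5
tool_pos: [0.3971, 0.1303, 0.027]
tool_rot: [[-0.966, 0.257, -0.001], [0.257, 0.966, -0.0], [0.001, -0.0, -1.0]]
wrist_force: [-0.8, -1.0, 0.4]
width: -0.0002
gripper_force: 0.0
```

```bash
python3 mv.py .4193 .1247 .027 75.1
python3 - <<'E'
from h import *
p,d=snap("top");M=None
cv2.imwrite("pics/top6.png",p[:,:,::-1])
for c in bot.masks_of("work_center","top")[:3]: print(c["score"],c["at"],at_z("top",c["at"],.056))
E
```

```text
19.5 [0.3971 0.1303 0.027 ] yaw(y) 75.09297885896872 q [  8.5985  15.8624 121.5702   0.007   42.6284 -66.4997] -0.0001744896964866084 [-0.7588 -0.968   0.3558]
det 0.9999999999999999 shift [-0.0763  0.0011  0.    ] turn [-0.0007 -0.002  -0.0002]
0.63 [237.2, 372.2] [ 0.25793031 -0.23398807  0.056     ]
0.56 [177.5, 268.1] [0.43655966 0.080618   0.056     ]
```

jog_arm(
  targets=[
    {"dx": -0.03,"dy": 0,"dz": 0,"ax": 0,"ay": 0,"az": 0,"gripper": -1},
    {"dx": -0.03,"dy": 0,"dz": 0,"ax": 0,"ay": 0,"az": 0,"gripper": -1},
    {"dx": -0.01,"dy": 0,"dz": 0,"ax": 0,"ay": 0,"az": 0,"gripper": -1},
    {"dx": -0.008,"dy": 0,"dz": 0,"ax": 0,"ay": 0,"az": 0,"gripper": -1},
    {"dx": -0.005,"dy": 0,"dz": 0,"ax": 0,"ay": 0,"az": 0,"gripper": -1},
    {"dx": 0,"dy": 0,"dz": 0,"ax": 0,"ay": 0,"az": 0,"gripper": -1},
    {"dx": 0,"dy": 0,"dz": 0,"ax": 0,"ay": 0,"az": 0,"gripper": -1},
  ],
)

```text
time: 20.48
tool_pos: [0.421, 0.1239, 0.0273]
tool_rot: [[-0.966, 0.257, -0.0], [0.257, 0.966, -0.0], [0.0, -0.0, -1.0]]
wrist_force: [-0.9, -0.0, 0.2]
width: 0.0
gripper_force: 0.2
```

jog_arm(
  targets=[
    {"dx": -0.004,"dy": 0,"dz": 0,"ax": 0,"ay": 0,"az": 0,"gripper": -1},
    {"dx": -0.004,"dy": 0,"dz": 0,"ax": 0,"ay": 0,"az": 0,"gripper": -1},
    {"dx": 0,"dy": 0,"dz": 0,"ax": 0,"ay": 0,"az": 0,"gripper": -1},
    {"dx": 0,"dy": 0,"dz": 0,"ax": 0,"ay": 0,"az": 0,"gripper": -1},
  ],
)

```text
time: 20.98
tool_pos: [0.4233, 0.1233, 0.0273]
tool_rot: [[-0.966, 0.257, -0.001], [0.257, 0.966, 0.0], [0.001, -0.0, -1.0]]
wrist_force: [-1.5, -0.1, -0.7]
width: -0.0002
gripper_force: 0.7
```

jog_arm(
  targets=[
    {"dx": -0.004,"dy": 0,"dz": 0,"ax": 0,"ay": 0,"az": 0,"gripper": -1},
    {"dx": 0,"dy": 0,"dz": 0,"ax": 0,"ay": 0,"az": 0,"gripper": -1},
    {"dx": 0,"dy": 0,"dz": 0,"ax": 0,"ay": 0,"az": 0,"gripper": -1},
  ],
)

```text
time: 21.35
tool_pos: [0.4236, 0.123, 0.0272]
tool_rot: [[-0.966, 0.257, -0.002], [0.257, 0.966, -0.0], [0.002, -0.001, -1.0]]
wrist_force: [-5.1, 0.3, 2.5]
width: 0.0003
gripper_force: 2.6
```

jog_arm(
  targets=[
    {"dx": 0.01,"dy": 0,"dz": 0,"ax": 0,"ay": 0,"az": 0,"gripper": -1},
    {"dx": 0.06,"dy": 0,"dz": 0,"ax": 0,"ay": 0,"az": 0,"gripper": -1},
    {"dx": 0.05,"dy": 0,"dz": -0.05,"ax": 0,"ay": 0,"az": 0,"gripper": -1},
    {"dx": 0,"dy": 0,"dz": -0.18,"ax": 0,"ay": 0,"az": 0,"gripper": -1},
    {"dx": 0,"dy": 0,"dz": -0.18,"ax": 0,"ay": 0,"az": 0,"gripper": -1},
    {"dx": 0,"dy": -0.16,"dz": 0,"ax": 0,"ay": 0,"az": 0,"gripper": -1},
    {"dx": 0,"dy": -0.16,"dz": 0,"ax": 0,"ay": 0,"az": 0,"gripper": -1},
    {"dx": 0,"dy": -0.16,"dz": 0,"ax": 0,"ay": 0,"az": 0,"gripper": -1},
    {"dx": 0,"dy": -0.16,"dz": 0,"ax": 0,"ay": 0,"az": 0,"gripper": -1},
    {"dx": 0,"dy": -0.16,"dz": 0,"ax": 0,"ay": 0,"az": 0,"gripper": -1},
    {"dx": 0,"dy": -0.16,"dz": 0,"ax": 0,"ay": 0,"az": 0,"gripper": -1},
    {"dx": 0,"dy": 0,"dz": 0,"ax": 0,"ay": 0,"az": 0,"gripper": -1},
    {"dx": 0,"dy": 0,"dz": 0,"ax": 0,"ay": 0,"az": 0,"gripper": -1},
  ],
)

```text
time: 22.98
tool_pos: [0.3155, -0.1453, 0.1502]
tool_rot: [[-0.966, 0.258, 0.0], [0.258, 0.966, 0.001], [0.0, 0.001, -1.0]]
wrist_force: [0.6, 0.0, 0.6]
width: 0.0
gripper_force: 0.0
```

```bash
python3 mv.py
python3 - <<'E'
from fit import *
s,_=snap("scene");p,d=snap("top")
cv2.imwrite("pics/j7.png",np.vstack([cv2.resize(s[140:215,230:390,::-1],None,fx=4,fy=4,interpolation=2),cv2.resize(p[135:210,215:375,::-1],None,fx=4,fy=4,interpolation=2)[:300]]))
RC=np.array([(r,c) for r in range(130,215) for c in range(210,330)])
g=np.array([at_d("top",x,d[tuple(x)]) if d[tuple(x)]>0 else [0,0,0] for x in RC])
near=np.linalg.norm(g[:,:2]-[.461,.0085],axis=1)<.03
k=(g[:,2]>.045)&(g[:,2]<.075)&~near&(np.linalg.norm(g[:,:2]-[.4538,.1146],axis=1)<.1)
P=np.array([at_z("top",x,.056)[:2] for x in RC[k]],np.float32)
print("block",k.sum(),g[k].mean(0),cv2.minAreaRect(P))
q=near&(g[:,2]>.058);print("knob",q.sum(),g[q].mean(0))
E
```

```text
22.975 [ 0.3155 -0.1453  0.1502] yaw(y) 75.05016989950661 q [ -36.2974   -0.2243  118.3579    0.0447   61.8829 -111.3687] 6.51106230858513e-06 [0.5746 0.022  0.585 ]
block 573 [0.451  0.1157 0.0558] ((0.45075565576553345, 0.11600954085588455), (0.13210229575634003, 0.04190315306186676), 75.40933990478516)
knob 49 [0.4596 0.0098 0.0665]
```

View pics/j7.png

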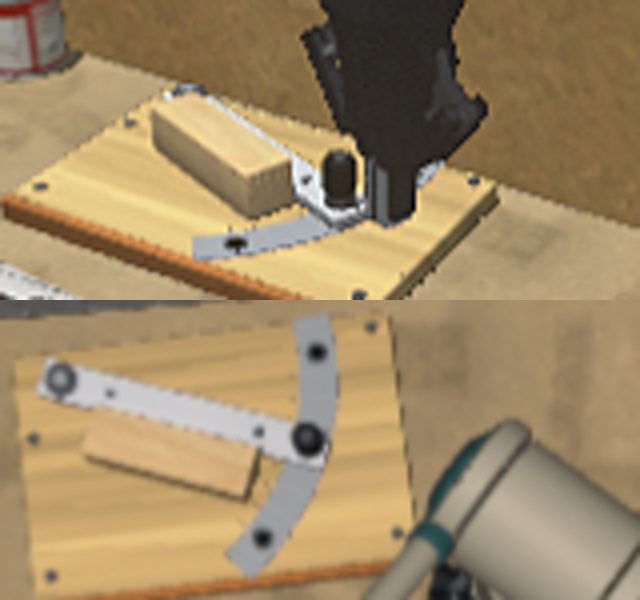

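Both views show the block flat along the near side of the fence. It is parallel to within about 0.3° and centred 99 mm from the pivot. The knob is low in the middle hole and the robot is clear, so I'm handing in.

```bash
python3 -c "
from plant import bot
print(bot.finish_job())"
```

```text
the job is handed in; nothing more can be done
None
```

The job is handed in: the fence is pinned home in the middle hole, and the thick offcut lies released, flat against the middle of the fence's near side, with the other offcuts untouched; no verdict came back.

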